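# Slide the slide box under the low reading bridge

## Task

Push the long flat slide box along the bench, with the fingertips only, in through the open left side of the low reading bridge and on under its beam until its end rests squarely against the blue end stop, then leave it there. Do not grip the box, lift it or tip it, and push gently, without ramming it into the bridge. Keep the hand off the bridge and leave the other things on the bench where they are.

Things in the scene. Friction and masses are not known exactly. Their poses are not given: they have to be found in the camera images.
- slide_box: closed slide box, wooden lower half, white lid, 57 mm (its x, sides at -27 and +30 mm; a small clasp juts 3 mm from the -x side) x 152 mm (its y) x 26 mm high, about 0.2 kg, loose. Origin under its centre on the bench. It starts left (+y) of the bridge and nearer the robot than the lane, its y axis within about 25 degrees of world y; its -y end goes in first
- reader: low bridge fixed to the bench: aluminium posts and a grey beam, 112 (x) x 50 mm (y), underside 30 mm, top 47 mm up, no floor plate. Origin on the bench under the beam's middle, which is also where the slide box's origin lies when it is home against the stop. The lane runs along its y axis, open at +y, 76 mm wide between posts and low rails (x = -38, +38 mm)
- reader_mouth (a point): point on the bench in the middle of the lane's open end, 50 mm to +y of the bridge's origin. Here two steel lead-in plates, 24 mm high, stand about 104 mm apart; they narrow to 76 mm at the posts. When the box is home its +y end stands 26 mm outside this point
- reader_stop (a point): point on the bench at the middle of the inner face of the blue stop bar (18 mm high) that closes the lane, 76 mm to -y of the bridge's origin; the box's -y end rests against this face when home
- brass_weight: bystander: brass weight with a knob, 32 mm diameter, 42 mm high, origin at the centre of its underside
- petri_dish: bystander: clear flat dish, 87 mm diameter, 13 mm high, origin at the centre of its underside
- beaker: bystander: clear beaker, 55 mm diameter, 70 mm high, origin at the centre of its underside
- test_ring: bystander: clear acrylic ring, 38 mm diameter, 32 mm high, origin at the centre of its underside
- blue_marker: bystander: white felt marker with blue cap, 140 mm long (its y), 17 mm high, origin at the centre of its underside
- wash_bottle: bystander: white wash bottle with red cap and spout, 66 x 104 mm, 189 mm high, origin at the centre of its underside
- cone_lamp: fixed obstacle to the robot's right, away from the work: bench stand with an upright steel pole about 0.33 m high on a grey base plate, and from its clamp a thin boom at 0.2 to 0.3 m height that reaches back toward the robot and outward (-y) to a small lamp. Origin on the bench about the middle of its length. A hand that starts behind it should rise to about 0.4 m before it swings to the work

How it is judged (in metres and radians):
On the way:
1. the box's leading end is under the beam, entered from the open side, in line with the lane and flat on the bench (y of slide_box in the frame of reader between 0.03 and 0.085 m and x of slide_box in the frame of reader between -0.02 and 0.02 m and angle between the y axis of slide_box and the y axis of reader, either way round below 0.25 rad and height (world z) of slide_box below 0.004 m), for 0.05 s.
At the end, for the whole second after the job is handed in: The slide box lies flat and still on the bench under the beam, its end against the stop (its centre within 6 mm of the seated place along the lane and 14 mm across it) and square to the lane within 0.1 rad (y of slide_box in the frame of reader between -0.005 and 0.006 m and x of slide_box in the frame of reader between -0.014 and 0.014 m and angle between the y axis of slide_box and the y axis of reader, either way round below 0.1 rad and angle between slide_box's own z axis and vertical below 0.03 rad and height (world z) of slide_box below 0.003 m and linear speed of slide_box below 0.01 m/s); the robot touches nothing.
It fails at once if the slide box is lifted (more than 6 mm) or tipped (more than 0.1 rad) (height (world z) of slide_box above 0.006 m or angle between slide_box's own z axis and vertical above 0.1 rad).
It fails at once if the fingers squeeze or shove the slide box with more than 60 N (it must not be gripped) (contact force between the fingers and slide_box above 60 N).
It fails at once if the slide box is rammed into the bridge or its stop with more than 60 N (contact force between slide_box and reader above 60 N).
It fails at once if the robot presses on the bridge with more than 3 N (contact force between any of the arm, the fingers and reader above 3 N).
It fails at once if a bystander is moved by more than 20 mm (distance of any of brass_weight, petri_dish, beaker, test_ring, blue_marker, wash_bottle from where it was at the start of the episode above 0.02 m).
It also fails if it takes over 72 s, if anything falls off the work surface, if the arm or the gripper's body presses on something with over 40 N, if the wrist force passes 120 N, or if a joint passes its speed limit or range.

## Robot

A 6-joint arm with a two-finger parallel gripper is mounted at the origin on a cart in front of the work surface, level with it; the furniture and walls round the work are solid. World frame = base frame: x ahead of the robot, y to its left, z up, the work surface at z = 0. Lengths are in m, angles in degrees, forces in N, time in s.
With the tool pointing down it reaches from about 0.375 to 0.75 m from the base axis. Payload 9 kg.
Tool frame: the origin (TCP) lies where the fingers leave the gripper's body, on its centre line; the fingertips stand 73 mm ahead of it and the grasp point (between the pads) lies 54 mm ahead of it (robot.tip_reach is the distance from the TCP to the fingertips, in m); z points along the fingers, y is the line along which they close (so a half turn about z gives the same grasp; the last joint's range is limited). The gripper opens to 85 mm and grips with 20 to 120 N. Pads are 22 mm wide; open, the fingers measure 114 mm over their backs; the gripper's body (76 mm by 85 mm) begins 54 mm behind the grasp point. The pads swing forward as they close: fully open they stand 13 mm farther back than shut.
Start: joints at [-80.655, 5.964, 5.575, 89.605, 0, 77.527], TCP at [0.223, -0.557, 0.304] pointing down, gripper open.
Joint ranges: [-171.21, 171.21], [-48.23, 106.86], [-62.78, 66.21], [-105.2, 120.99], [-86.42, 89.51], [-180, 180]. Speed limits (degrees/s): [127.2, 127.2, 147.25, 180, 180, 180].

## Interface

Orientations are given as [roll, pitch, yaw] about the fixed x, y, z axes, in that order (R = Rz(yaw) Ry(pitch) Rx(roll)).
In Python, from plant import robot gives the robot as it stands. Calls block until the motion is done:
- robot.move_pose(position, orientation): joint-space move of the TCP to a pose.
- robot.line_to(position, vel=0.15, rotation=None, guard=None): straight line of the TCP; rotation=None keeps the orientation; vel is the mean speed in m/s. With guard (N) it stops when the force on the tool has changed by that much, and returns True; else False.
- robot.goto_joints(angles): joint-space move.
- robot.set_gripper(opening): finger opening in m; the grip force is fixed at half the most; returns when the fingers have stopped.
- robot.pause(seconds).
- robot.ik(position, orientation): joint angles nearest the present ones, or None.
- robot.observe(): the state.
- robot.grab_frame(name): name is "scene" or "side" or "wrist"; returns the picture (400x640x3 uint8, blue, green, red); there is no depth.
- robot.get_calibration(name): a dict with "vertical_fov" (degrees; the focal length in pixels is half the picture's height over the tangent of half this angle, whatever the lens; pixels are square), "cx", "cy" (the principal point, pixels), "rvec" (rotation vector, rad) and "tvec" (3), from world to camera coordinates, as OpenCV has them. Camera axes: x right, y down, z forward; pixel columns grow to the right and rows downward; lengths in m; the calibration is good to about 2 mm. A picture is of the moment at which its call begins: read the wrist's pose just before it. get_calibration takes no time and is no camera call; for the wrist camera it gives the pose at the moment of the call.
A pose or a line that the arm cannot do raises robot.IKError and nothing moves.
- robot.job_done(): hands the job in; it is judged then, once.
The state is a dict: "time": time; "q": joint angles; "qvel": joint speeds; "joint_torque": joint torques, N m; "tool_pos": TCP position; "tcp_rot": TCP orientation; "ft_force": force on the tool from outside, world axes, zero at the start; "torque": the same for the moment, N m; "gripper_width": finger opening in m; "gripper_force": force on a finger pad.
Only numpy, scipy, OpenCV 4.12 (cv2) and the standard library are available. Lean on these libraries where they do the work, as an engineer would, in place of code of your own. Each camera call takes 0.05 s, during which the arm holds its last target. There are 200 camera calls.

## Working session

There is one attempt and no reset: what is moved stays moved. The work goes in short steps, each a Python script; the robot and the scene stay as the last script left them, time stands still between calls to the robot, and variables do not carry over. Pictures are saved under pics/ and viewed, at most 10 in all, crops included, and the job is handed in when it is done.

```bash
mkdir -p pics; cat > h.py <<'E'
import numpy as np, cv2
from plant import robot
def cal(n):
    c=robot.get_calibration(n); f=200/np.tan(np.radians(c["vertical_fov"])/2)
    K=np.array([[f,0,c["cx"]],[0,f,c["cy"]],[0,0,1]]); R=cv2.Rodrigues(np.array(c["rvec"],float))[0]
    return K,R,np.array(c["tvec"],float).ravel()
def ray(C,uv,z):
    K,R,t=C; o=-R.T@t; d=R.T@np.linalg.inv(K)@np.array([uv[0],uv[1],1.])
    return o+d*(z-o[2])/d[2]
def proj(C,p):
    K,R,t=C; q=K@(R@np.array(p,float)+t); return q[:2]/q[2]
E
python3 - <<'E'
from h import *
for n in ("scene","side"):
    cv2.imwrite(f"pics/{n}0.png",robot.grab_frame(n)); C=cal(n); print(n,-C[1].T@C[2],C[1][2])
E
ls
```

```text
scene [ 1.59528269 -0.06280925  0.57991948] [-0.88036578 -0.06165549 -0.47027088]
side [ 0.39139789 -0.97808397  0.75131124] [ 0.17831068  0.76296448 -0.62136181]
h.py
pics
```

View pics/scene0.png

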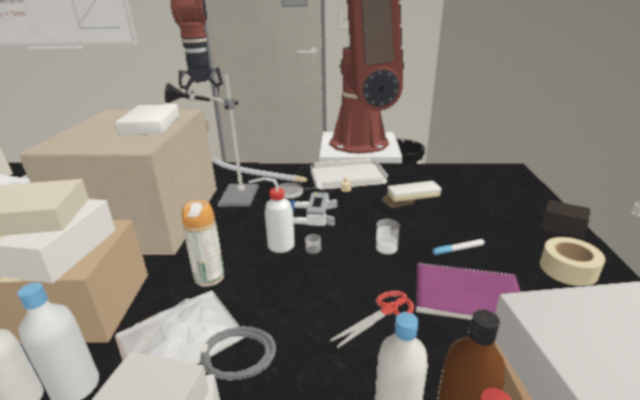

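View pics/side0.png

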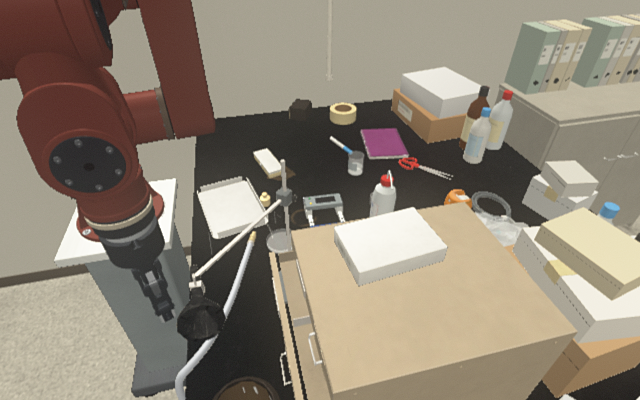

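The scene view shows the white-lidded box at about (414,190), the bridge at (318,208), the weight at (346,185), the beaker at (388,237), the bottle at (280,220) and the ring at (313,244). The side view shows the box at (268,160) and the bridge at (323,203). Next I'll get rough positions and look from above with the wrist camera.

```bash
python3 - <<'E'
from h import *
S=cal("scene");D=cal("side")
for n,u,v,z in [("box",(414,188),(267,158),.026),("bridge",(319,200),(322,201),.047),("weight",(346,183),(265,200),.03),("beaker",(388,250),(356,172),0)]:
    print(n,ray(S,u,z).round(3),ray(D,v,z).round(3))
o=robot.observe(); print(o["tool_pos"],o["tcp_rot"],o["time"],robot.tip_reach)
W=cal("wrist"); print("wristcam",-W[1].T@W[2],W[1])
b=ray(S,(414,188),.026)
q=list(o["q"]); 
p=np.array(o["tool_pos"])
robot.line_to([p[0],p[1],.42],vel=.2)
o=robot.observe(); rr=o["tcp_rot"]
m=(ray(S,(414,188),.026)+ray(S,(319,200),.047))/2
for yaw in (0,90,-90,180):
    j=robot.ik([m[0]-.05,m[1],.40],[180,0,yaw]); print(yaw,None if j is None else np.round(j,1))
print(robot.observe()["time"])
E
```

```text
box [0.477 0.156 0.026] [0.472 0.166 0.026]
bridge [ 0.6   -0.132  0.047] [ 0.6   -0.144  0.047]
weight [ 0.452 -0.055  0.03 ] [ 0.435 -0.077  0.03 ]
beaker [0.773 0.049 0.   ] [0.769 0.04  0.   ]
[ 0.22297384 -0.55678583  0.30318137] [-1.79930477e+02 -1.59019455e-02  2.18202781e+01] 0.1 0.0726
wristcam [ 0.30085571 -0.52517219  0.37325476] [[ 3.71959199e-01 -9.28249018e-01  3.37734361e-04]
 [-8.77221643e-01 -3.51392972e-01  3.27116444e-01]
 [-3.03526841e-01 -1.21970238e-01 -9.44983978e-01]]
0 [-14.  -10.7  -0.6 100.2   0.  166. ]
90 [-14.  -10.7  -0.6 100.2   0.   76. ]
-90 [ -14.   -10.7   -0.6  100.2    0.  -104. ]
180 [-14.  -10.7  -0.6 100.2   0.  -14. ]
0.8333
```

```bash
python3 - <<'E'
from h import *
robot.move_pose([.60,.0,.43],[180,0,0])
W=cal("wrist"); np.savez("w1.npz",K=W[0],R=W[1],t=W[2])
cv2.imwrite("pics/w1.png",robot.grab_frame("wrist"))
print(robot.observe()["time"],W[0][0,0],[ray(W,u,0).round(3) for u in [(0,0),(639,0),(0,399),(639,399)]])
E
```

```text
3.275 284.40540960723723 [array([0.826, 0.476, 0.   ]), array([ 0.825, -0.482,  0.   ]), array([-0.01 ,  0.782,  0.   ]), array([-0.013, -0.791, -0.   ])]
```

View pics/w1.png

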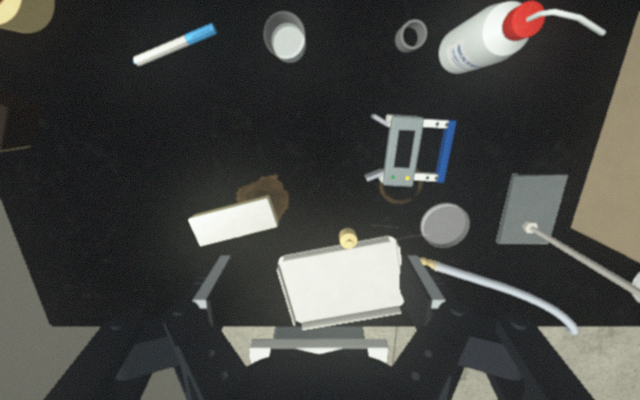

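Wrist view: the box lid spans (188,218)–(277,226). The beam is at (385..423, 115..187) and the blue stop at (447,150). The weight at (348,238) and the dish at (445,224) lie clear of the push path. Now I'll measure precisely.

```bash
cat >> h.py <<'E'
def rect(C,mask,z,win):
    x0,y0,x1,y1=win; m=np.zeros_like(mask); m[y0:y1,x0:x1]=mask[y0:y1,x0:x1]
    c=max(cv2.findContours(m,cv2.RETR_EXTERNAL,cv2.CHAIN_APPROX_NONE)[0],key=cv2.contourArea)
    P=np.array([ray(C,p[0],z)[:2]*1000 for p in c],np.float32)
    (cx,cy),(w,h),a=cv2.minAreaRect(P)
    b=cv2.boxPoints(((cx,cy),(w,h),a)); e=b[1]-b[0],b[2]-b[1]
    l=max(e,key=np.linalg.norm); l=l if l[1]>0 else -l
    return np.round([cx,cy],1),np.round(sorted((w,h)),1),round(float(np.degrees(np.arctan2(-l[0],l[1]))),2) # centre mm, sizes, long-axis yaw rel. world y
E
python3 - <<'E'
from h import *
d=np.load("w1.npz"); W=d["K"],d["R"],d["t"]
im=cv2.imread("pics/w1.png"); hsv=cv2.cvtColor(im,cv2.COLOR_BGR2HSV)
white=cv2.inRange(hsv,(0,0,150),(180,70,255))
print("lid",rect(W,white,.026,(170,185,300,260)))
blue=cv2.inRange(hsv,(100,120,60),(130,255,255))
print("stop",rect(W,blue,.018,(420,100,480,200)))
for u in [(389,115),(423,117),(417,187),(384,186)]: print("beam corner",ray(W,u,.047).round(4))
for n,u,z in [("weight",(348,237),.042),("beaker",(285,38),.0),("dish",(445,224),.01),("lidTL",(188,218),.026),("lidTR",(270,197),.026),("lidBR",(277,226),.026),("traytop",(390,238),.02),("trayleft",(278,262),.02),("leadU",(373,116),.024),("leadL",(366,177),.024)]: print(n,ray(W,u,z).round(3))
x=cv2.resize(im[90:260,170:490],None,fx=2.5,fy=2.5,interpolation=cv2.INTER_CUBIC); cv2.imwrite("pics/c1.png",x)
E
```

```text
lid (array([474.9, 155.8]), array([ 60.9, 153.9]), 15.08)
stop (array([ 600.3, -214.7]), array([ 20.6, 106. ]), 86.61)
beam corner [ 0.6621 -0.1089  0.047 ]
beam corner [ 0.6591 -0.1613  0.047 ]
beam corner [ 0.547  -0.1647  0.047 ]
beam corner [ 0.5488 -0.1097  0.047 ]
weight [ 0.452 -0.054  0.042]
beaker [0.775 0.051 0.   ]
dish [ 0.463 -0.239  0.01 ]
lidTL [0.483 0.235 0.026]
lidTR [0.523 0.084 0.026]
lidBR [0.467 0.075 0.026]
traytop [ 0.439 -0.135  0.02 ]
trayleft [0.388 0.078 0.02 ]
leadU [ 0.659 -0.089  0.024]
leadL [ 0.558 -0.083  0.024]
```

View pics/c1.png

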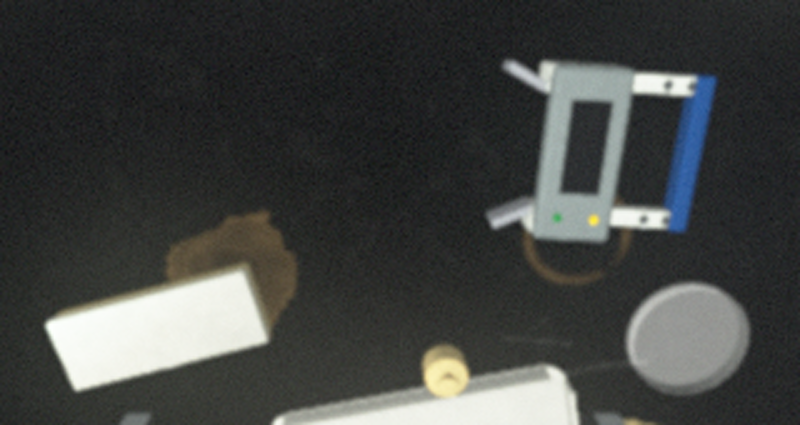

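```bash
python3 - <<'E'
from h import *
d=np.load("w1.npz"); W=d["K"],d["R"],d["t"]
A=[ray(W,u,.047)[:2] for u in [(390.8,115.2),(423.2,117.2),(413.2,186.4),(383.2,184.8)]]
print(np.round(A,4).tolist(),np.mean(A,0))
b=np.radians(15); n=np.array([np.cos(b),np.sin(b)]); t=np.array([-np.sin(b),np.cos(b)])
c=np.array([.4749,.1558]); p=c-.058*n+.006*t; print("p",p)
robot.move_pose([*p,.16],[180,0,15]); robot.set_gripper(.06)
robot.line_to([*p,.10],vel=.15)
g=robot.line_to([*p,.06],vel=.03,guard=3); o=robot.observe()
print(g,o["tool_pos"],o["tcp_rot"],o["ft_force"],o["gripper_width"],o["time"],robot.tip_reach)
robot.line_to([*p,o["tool_pos"][2]+.008],vel=.05)
cv2.imwrite("pics/s1.png",robot.grab_frame("scene")[120:280,250:500])
E
```

```text
[[0.6618, -0.1117], [0.6588, -0.1616], [0.5481, -0.1583], [0.5509, -0.1082]] [ 0.60488734 -0.13495758]
p [0.41732339 0.14658405]
True [0.41712741 0.14657951 0.0675274 ] [-1.79995776e+02  4.10645260e-02  1.50022463e+01] [-2.43782955  0.34958703  7.38719356] 0.0598714380966225 6.5417 0.0726
```

```bash
python3 - <<'E'
from h import *
o=robot.observe(); p=np.array(o["tool_pos"]); z=p[2]; y=15.
N=6; yaws=np.linspace(15,-2.5,N+1); q=p[:2].copy()
r=np.radians(15); q+=.025*np.array([np.cos(r),np.sin(r)])
robot.line_to([*q,z],vel=.05)
L=(.580-q[0])/np.mean(np.cos(np.radians(yaws)))/N
for a in yaws[1:]:
    r=np.radians(a+1.4); q=q+L*np.array([np.cos(r),np.sin(r)])
    robot.line_to([*q,z],vel=.05,rotation=[180,0,a])
o=robot.observe(); print(q,o["tool_pos"],o["ft_force"],o["time"])
b=np.array([np.cos(np.radians(a)),np.sin(np.radians(a))])
q=q-.03*b; robot.line_to([*q,z],vel=.1); robot.line_to([*q,.2],vel=.2)
robot.move_pose([.66,.02,.36],[180,0,0])
W=cal("wrist"); np.savez("w2.npz",K=W[0],R=W[1],t=W[2])
im=robot.grab_frame("wrist"); cv2.imwrite("pics/w2.png",im); print(robot.observe()["time"])
E
```

```text
Traceback (most recent call last):
plant.IKError: the arm cannot follow that straight line within its joint ranges
```

```bash
python3 - <<'E'
from h import *
o=robot.observe(); print(np.round(o["q"],1),o["tool_pos"],o["tcp_rot"],o["ft_force"],o["time"])
E
```

```text
[  4.    0.3 -24.4  65.3  -0.  177.8] [0.51040949 0.16587106 0.07549172] [1.79999342e+02 9.51508287e-03 6.25482590e+00] [ 0.24361731  0.20829454 -0.632299  ] 9.4083
```

Joint 6 reached its limit, so I'll retract, flip the hand by half a turn, look, and carry on.

```bash
python3 - <<'E'
from h import *
o=robot.observe(); q=np.array(o["tool_pos"])[:2]; z=o["tool_pos"][2]
b=np.radians(6.25); b=np.array([np.cos(b),np.sin(b)])
q=q-.03*b; robot.line_to([*q,z],vel=.1); robot.line_to([*q,.2],vel=.25)
robot.move_pose([.50,.03,.36],[180,0,180])
W=cal("wrist"); np.savez("w2.npz",K=W[0],R=W[1],t=W[2])
im=robot.grab_frame("wrist"); cv2.imwrite("pics/w2.png",im); o=robot.observe(); print(o["time"],np.round(o["q"],1))
E
```

```text
13.3333 [-11.6 -10.1  -4.3  95.8   0.  -11.5]
```

View pics/w2.png

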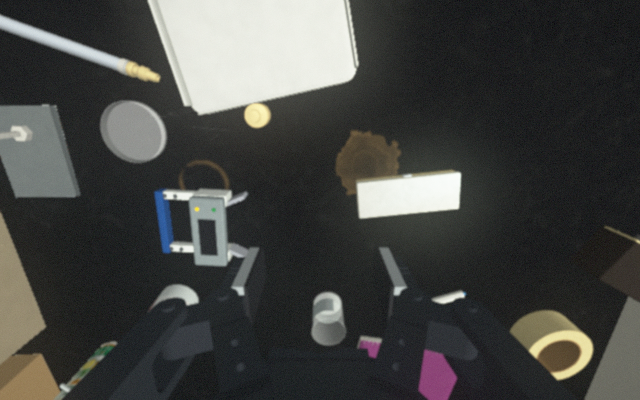

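The box lid is now at (358–461, 172–217) and nearly in line, with the clasp visible on its near side at (407,176). The beam is at (191–228, 190–265) and the stop at (165,221).

```bash
python3 - <<'E'
from h import *
d=np.load("w2.npz"); W=d["K"],d["R"],d["t"]
im=cv2.imread("pics/w2.png"); hsv=cv2.cvtColor(im,cv2.COLOR_BGR2HSV)
white=cv2.inRange(hsv,(0,0,170),(180,50,255))
print("lid",rect(W,white,.026,(340,160,480,235)))
blue=cv2.inRange(hsv,(100,120,60),(130,255,255))
print("stop",rect(W,blue,.018,(140,170,180,270)))
beam=cv2.inRange(hsv,(85,10,90),(125,80,190)); cv2.imwrite("pics/b2.png",beam)
print("beam",rect(W,beam,.047,(189,188,230,268)))
x=cv2.resize(im[160:280,140:260],None,fx=5,fy=5,interpolation=cv2.INTER_CUBIC); cv2.imwrite("pics/c2.png",x)
E
```

```text
lid (array([548.4, 164.1]), array([ 61.9, 152.1]), 5.95)
stop (array([ 598.3, -213.8]), array([ 22.2, 111.1]), 86.67)
beam (array([ 634.6, -138.2]), array([46.5, 48.1]), 86.29)
```

View pics/c2.png

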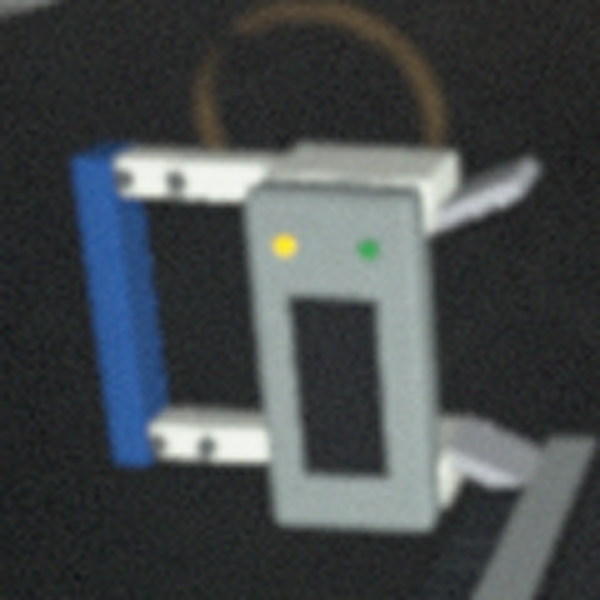

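The crop shows the beam top's corners at (245,186), (425,186), (438,530) and (275,527). The stop's outer top edge runs (73,160) to (115,465) and its inner top edge (110,150) to (152,462).

```bash
python3 - <<'E'
from h import *
d=np.load("w2.npz"); W=d["K"],d["R"],d["t"]
f=lambda u,z: ray(W,(u[0]/5+140-.4,u[1]/5+160-.4),z)[:2]
B=[f(u,.047) for u in [(245,184),(425,184),(438,532),(275,529)]]
S=[f(u,.018) for u in [(73,158),(115,467),(110,150),(152,464)]]
an=lambda a,b: np.degrees(np.arctan2((b-a)[1],(b-a)[0])).round(2)
print(np.round(B,4).tolist(),np.mean(B,0),an(B[0],B[3]),an(B[1],B[2]))
print(np.round(S,4).tolist(),an(S[0],S[1]),an(S[2],S[3]))
# posts inner rails: lower-edge of near rail / upper-edge of far rail at z~.018
print([f(u,.018).round(4).tolist() for u in [(130,200),(245,203),(155,412),(265,412)]])
E
```

```text
[[0.545, -0.155], [0.545, -0.1038], [0.6593, -0.1122], [0.6583, -0.1627]] [ 0.60192534 -0.133418  ] -3.89 -4.2
[[0.5466, -0.2201], [0.6533, -0.2266], [0.544, -0.2084], [0.6522, -0.2143]] -3.47 -3.09
[[0.5601, -0.2052], [0.5611, -0.17], [0.633, -0.21], [0.633, -0.1743]]
```

```bash
python3 - <<'E'
from h import *
u=lambda a:np.array([np.cos(np.radians(a)),np.sin(np.radians(a))])
z=.0745
q=np.array([.5104,.1645])-.022*u(6)
robot.move_pose([*q,.14],[180,0,186]); robot.line_to([*q,z],vel=.15)
q=q+.020*u(6); robot.line_to([*q,z],vel=.05)
N=4; yaws=np.linspace(6,-3.3,N+1); L=(.5825-q[0])/N
for a0,a in zip(yaws,yaws[1:]):
    q=q+L*u((a+a0)/2); robot.line_to([*q,z],vel=.05,rotation=[180,0,180+a])
o=robot.observe(); print(o["tool_pos"],o["tcp_rot"],o["ft_force"],o["time"])
q=q-.02*u(a); robot.line_to([*q,z],vel=.1); robot.line_to([*q,.13],vel=.25)
for yaw in (90,-90): 
  for y in (.30,.0): print(yaw,y,robot.ik([.62,y,.075],[180,0,yaw]))
robot.move_pose([.56,.18,.30],[180,0,180])
W=cal("wrist"); im=robot.grab_frame("wrist"); cv2.imwrite("pics/w3.png",im); np.savez("w3.npz",K=W[0],R=W[1],t=W[2])
hsv=cv2.cvtColor(im,cv2.COLOR_BGR2HSV)
c=proj(W,[.62,.168,.026]).astype(int); print(c)
white=cv2.inRange(hsv,(0,0,170),(180,50,255))
print("lid",rect(W,white,.026,(c[0]-90,c[1]-50,c[0]+90,c[1]+50)),robot.observe()["time"])
E
```

```text
[0.58262498 0.16596536 0.07442935] [-1.79994673e+02 -1.57114342e-03  1.76700647e+02] [ 0.37724789 -0.42953895 -0.00450221] 17.5417
90 0.3 [ 14.97543324  25.75332685   4.67552017  68.92219332   0.
 104.97543324]
90 0.0 [-12.06564613  14.35819265  -9.21782152  66.42398583   0.
  77.93435387]
-90 0.3 [ 14.97543324  25.75332685   4.67552017  68.92219332   0.
 -75.02456676]
-90 0.0 [ -12.06564613   14.35819265   -9.21782152   66.42398583    0.
 -102.06564613]
[309 217]
lid (array([619.9, 159.8]), array([ 62.1, 151.9]), -3.49) 19.0333
```

View pics/w3.png

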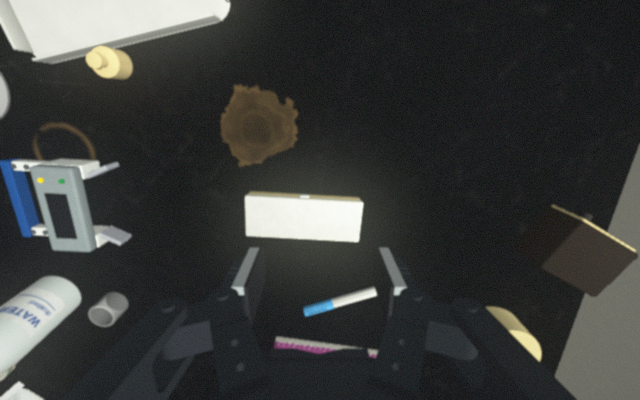

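Box at (0.620, 0.160) with yaw −3.5°, so it's on the lane line. Next comes the end push with two fingers across the +y end.

```bash
cat >> h.py <<'E'
psi=np.radians(-3.3); O=np.array([.6034,-.1342]); ex=np.array([np.cos(psi),np.sin(psi)]); ey=np.array([-np.sin(psi),np.cos(psi)])
L=lambda x,y: O+x*ex+y*ey
def lane(p): d=np.array(p)-O; return np.round([d@ex,d@ey],4)
E
python3 - <<'E'
from h import *
z=.0785; Y=86.7
b=lane([.6199,.1598]); print(b)
robot.move_pose([*L(b[0]+.001,b[1]+.112),.16],[180,0,Y]); robot.set_gripper(.025)
robot.line_to([*L(b[0]+.001,b[1]+.112),z],vel=.15)
o=robot.observe(); print(o["ft_force"],o["gripper_width"],o["time"])
robot.line_to([*L(b[0]+.001,b[1]+.09),z],vel=.06)
g=robot.line_to([*L(0.001,.11+.087),z],vel=.05,guard=12)
o=robot.observe(); print(g,o["tool_pos"],o["ft_force"],o["time"])
robot.line_to([*L(0.001,.11+.107),z],vel=.1); robot.line_to([*L(0,.22),.25],vel=.25)
W=cal("wrist"); im=robot.grab_frame("wrist"); cv2.imwrite("pics/w4.png",im); np.savez("w4.npz",K=W[0],R=W[1],t=W[2])
hsv=cv2.cvtColor(im,cv2.COLOR_BGR2HSV); c=proj(W,[*L(0,.11),.026]).astype(int); print(c)
white=cv2.inRange(hsv,(0,0,170),(180,50,255))
r=rect(W,white,.026,(c[0]-75,c[1]-90,c[0]+75,c[1]+90)); print(r,lane(r[0]/1000),robot.observe()["time"])
E
```

```text
[-0.0005  0.2945]
[-0.07259275 -1.22244022  0.82084812] 0.02519548344829638 21.7083
False [0.61575097 0.06247401 0.07850953] [-0.12616073  1.13048822 -0.69879433] 26.125
[319 271]
(array([621.3, -23. ]), array([ 76.8, 154.4]), -3.26) [0.0115 0.112 ] 27.3583
```

View pics/w4.png

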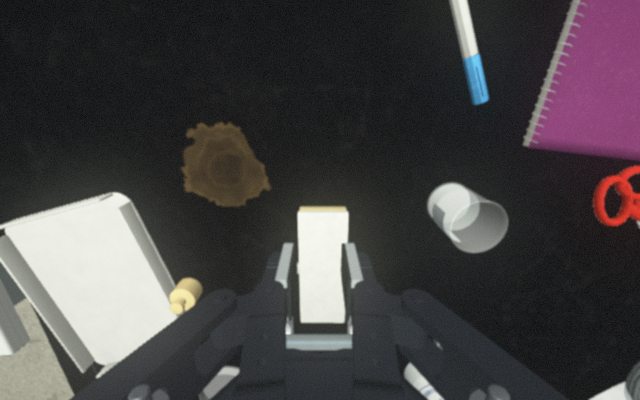

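The lid's visible corners are about (298,212), (349,208), (345,323) and (300,322). A finger spoiled the mask's width, so I'll use the corners.

```bash
python3 - <<'E'
from h import *
d=np.load("w4.npz"); W=d["K"],d["R"],d["t"]
for u in [(298,212),(349,209),(345,323),(300,322)]: print(lane(ray(W,u,.026)[:2]))
E
```

```text
[-0.0241  0.1868]
[0.0322 0.1904]
[0.0326 0.0333]
[-0.0251  0.0348]
```

```bash
python3 - <<'E'
from h import *
z=.0785; x=.0035
robot.line_to([*L(x,.215),.11],vel=.25); robot.line_to([*L(x,.215),z],vel=.1)
robot.line_to([*L(x,.20),z],vel=.06)
g=robot.line_to([*L(x,.105),z],vel=.04,guard=8); o=robot.observe(); print(g,lane(o["tool_pos"][:2]),o["ft_force"],o["time"])
if not g:
    g=robot.line_to([*L(x,.080),z],vel=.015,guard=6); o=robot.observe(); print(g,lane(o["tool_pos"][:2]),o["ft_force"],o["time"])
E
```

```text
False [0.0035 0.1051] [-0.38441466 -0.30780957 -0.96659926] 31.4583
True [0.0032 0.0849] [0.21830395 0.40746733 1.00128452] 32.6833
```

It stopped against something at the expected place. I'll back off and verify.

```bash
python3 - <<'E'
from h import *
robot.line_to([*L(.0035,.115),.0785],vel=.08); robot.line_to([*L(.0,.14),.25],vel=.25)
robot.move_pose([.48,-.02,.27],[180,0,180])
W=cal("wrist"); im=robot.grab_frame("wrist"); np.savez("w5.npz",K=W[0],R=W[1],t=W[2])
c=proj(W,[*L(0,0),.026]).astype(int); print(c,robot.observe()["time"])
x0,y0=max(c[0]-80,0),max(c[1]-60,0); cr=im[y0:y0+120,x0:x0+160]; print(x0,y0)
cv2.imwrite("pics/c5.png",cv2.resize(cr,None,fx=5,fy=5,interpolation=cv2.INTER_CUBIC))
E
```

```text
[229 271] 35.6333
149 211
```

View pics/c5.png

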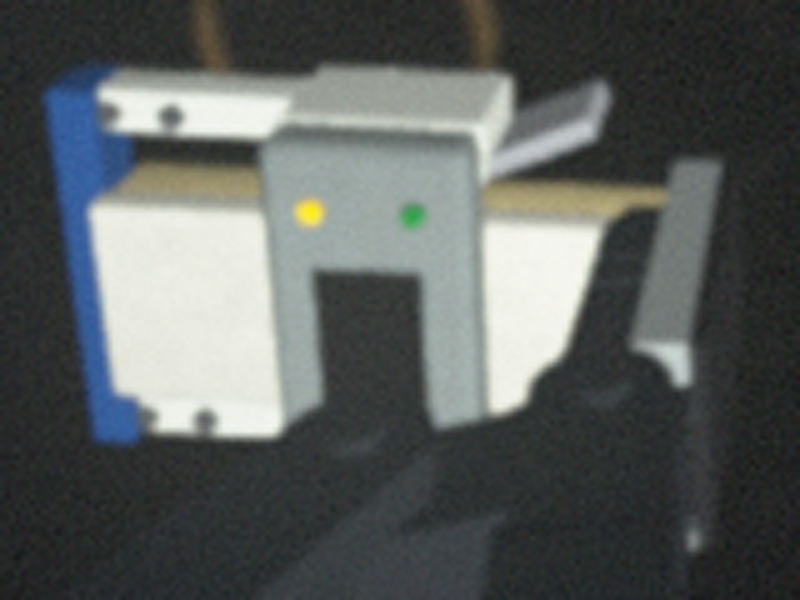

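The crop shows the box under the beam. Its lid's leading edge, (92,205) to (113,395), reaches the blue stop and lies parallel to it. I'll check the numbers.

```bash
python3 - <<'E'
from h import *
d=np.load("w5.npz"); W=d["K"],d["R"],d["t"]
f=lambda u,z: lane(ray(W,(u[0]/5+149-.4,u[1]/5+211-.4),z)[:2])
print("lid end",f((92,205),.026),f((113,395),.026))
print("lid edge right",f((600,222),.026), "wood bottom corner by finger",f((485,182),0.0))
print("stop outer",f((47,95),.018),f((92,440),.018),"beam",f((262,145),.047),f((478,135),.047))
E
```

```text
lid end [-0.025  -0.0769] [ 0.0317 -0.078 ]
lid edge right [-0.0275  0.0499] wood bottom corner by finger [-0.0224  0.0147]
stop outer [-0.0508 -0.089 ] [ 0.0531 -0.09  ] beam [-0.0557 -0.024 ] [-0.0611  0.0255]
```

```bash
python3 - <<'E'
from h import *
print(robot.job_done(), robot.observe()["time"])
E
```

```text
the job is handed in; nothing more can be done
the job is handed in; nothing more can be done
```

I pushed the slide box in under the beam and handed the job in at about 36 s of the 72 s allowed. The last picture measured its end against the blue stop, about 2 mm off the lane's centre and within about 1° of square. The hand was clear of everything, but no verdict came back.

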